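Index the dividing head to its third stop and hold it there

ROBOT

A 6-joint arm with a two-finger parallel gripper is mounted at the origin on a cart in front of the work surface, level with it; the furniture and walls round the work are solid. World frame = base frame: x ahead of the robot, y to its left, z up, the work surface at z = 0. Lengths are in m, angles in rad, forces in N, time in s.
With the tool pointing down it reaches from about 0.225 to 0.875 m from the base axis. Payload 3.4 kg.
Tool frame: the origin (TCP) lies between the finger pads; the fingertips stand 25 mm ahead of it and the grasp point (between the pads) lies 6 mm ahead of it (manip.tips_ahead is the distance from the TCP to the fingertips, in m); z points along the fingers, x is the direction in which the jaws open and shut, and the axes are right-handed (so a half turn about z gives the same grasp; the last joint's range is limited). The gripper opens to 85 mm and grips with 20 to 120 N. Pads are 22 mm wide; open, the fingers measure 114 mm over their backs; the gripper's body (76 mm by 85 mm) begins 54 mm behind the grasp point. The pads swing forward as they close: fully open they stand 13 mm farther back than shut.
Start: joints at [-1.317, 0.276, 1.505, -0, 1.361, -0.121], TCP at [0.211, -0.535, 0.256] pointing down, gripper open.
Joint ranges: [-2.89, 2.89], [-0.75, 2.08], [0.22, 2.7], [-1.18, 4.32], [0.11, 2.71], [-2.7, 2.7]. Speed limits (rad/s): [2.57, 2.57, 3.14, 3.14, 3.14, 3.14].

INTERFACE

Orientations are given as a unit quaternion [w, x, y, z].
In Python, from rig import manip gives the robot as it stands. The module is installed in compiled form; this text tells all that it offers.
- The arm moves only by the tool send_rows, never from a script. Its argument "plan" is a list of rows, each an object with "linear": the shift along the tool's x, y, z in m, a list of three; "delta_rot": the turn, a rotation vector about the tool's x, y, z in degrees, a list of three; "fingers": the finger opening in m, from 0 to 0.0854. A call has 1 to 12 rows; each row shifts and turns the pose as measured when the row begins, along the tool's axes as they then stand; what a row does not reach is not made up. A row lasts 1/12 s, in which the tool goes at most 41.7 mm and 7.16 degrees, less where a joint would pass 70% of its speed; a pose out of reach is approached as far as the arm can. A call with a gripper value outside its range is refused whole. The fingers move at their own pace and stop on an object; "force" is the grip in N (left out, the last holds). Time passes only in rows, so rows that do not move let the fingers close. It gives the time, the measured TCP pose, the force and the opening at its end, in the units of the state.
- manip.get_state(): the state, without advancing time (a new reading comes with each control period).
- manip.get_image(name): name is "side" or "top" or "wrist"; returns the picture (480x640x3 uint8, red, green, blue); there is no depth.
- manip.camera_info(name): a dict with "K" (3x3 intrinsics, pixels), "rvec" (rotation vector, rad) and "tvec" (3), from world to camera coordinates, as OpenCV has them. Camera axes: x right, y down, z forward; pixel columns grow to the right and rows downward; lengths in m; the calibration is good to about 2 mm. A picture is of the moment at which its call begins: read the wrist's pose just before it. camera_info takes no time and is no camera call; for the wrist camera it gives the pose at the moment of the call.
- manip.sign_off(): hands the job in, once; it reports no verdict.
Trained networks look in the newest picture that a camera, given by its name, has taken for a name from the list of things; names that differ only in an ending like _2 or _b are one class to them, and where a whole thing is asked for, a point or a joint stands for the part that bears it (a point fixed in the world has none). Each returns a list of dicts, best first, with "p" (0 to 1); they miss things now and then, are a little off and sometimes report something else, mostly with a low value. They report only what shows in the picture. A call takes as long as a camera call.
- manip.find_in(thing, camera): "extent" ([left, top, right, bottom] in pixels, round what is visible of it).
- manip.masks_of(thing, camera): "pixels" (480x640 bool, what is visible of it) and "extent" ([left, top, right, bottom] in pixels, round what is visible of it).
The state is a dict: "clock": time; "qpos": joint angles; "qd": joint speeds; "effort": joint torques, N m; "position": TCP position; "ee_rot": TCP orientation; "contact_force": force on the tool from outside, world axes, zero at the start; "moment": the same for the moment, N m; "width": finger opening in m.
Only numpy, scipy, OpenCV 4.12 (cv2) and the standard library are available. Lean on these libraries where they do the work, as an engineer would, in place of code of your own. Each camera call takes 0.05 s, during which the arm holds its last target. There are 200 camera calls.

TASK

Swing the clear guard door of the dividing head fully open by its black handle and leave it open. Then turn the black indexing knob clockwise (seen from above) from home, counting the clicks, to the third stop, never running on to the fourth; finish while still gripping the knob on the third stop, so that I can pin the plate. Leave the loose gear, the bearing and the shaft lying where they are.

Things in the scene. Friction and masses are not known exactly. Their poses are not given: they have to be found in the camera images.
- fixture: dividing head, fixed to the table: grey block 120 x 132 mm on a dark foot 150 mm square, top 150 mm above the table; dark walls 60 mm tall stand on its rear (+x) and right (-y) edges, inner faces 67 mm from the centre. Front, left side and roof are the guard door. Origin: centre of the underside, below the knob's axis; x points from front to rear, y left, z up. May stand turned by 9 degrees
- guard (a joint): opening of the guard door in rad: 0 shut, 1.65 at its stop (fully open; counts from 1.5). It turns about the upright corner post, counter-clockwise seen from above: the handle swings towards the robot, then to the right (-y). May start ajar by up to 0.2. Friction 0.12 N m, no spring: it stays where it is left
- guard_handle (a point): grip point on the axis of the door's handle, an upright black round bar 13 mm thick, 36 mm in front of the front pane, 242 mm above the table. The bar ends 20 mm above this point and is free for 35 mm below it, down to a stand-off. 200 mm from the hinge axis. The clear yellow-framed door is as high as the bar (263 mm) and 140 mm long on each side from the hinge
- guard_hinge (a point): point on the upright hinge axis of the door, at the height of the handle's grip point, at the rear right corner of the dividing head
- index (a joint): angle of the indexing knob in rad, 0 at home, growing clockwise seen from above. A click (stop) every 0.419 (24 degrees): 0.419, 0.838, 1.257 (the third), 1.676, 2.094; ends at -0.04 and 2.13. The detent pulls to the nearest stop with up to 0.18 N m, friction 0.02 N m: the torque resists before half-way between stops, helps after it, and is about nil on a stop
- knob_grip (a point): point on the vertical axis of the knob at the height to grip it, 194 mm above the table: the middle of the wing, 14 mm below its top
- knob: the indexing knob. Gripped by its wing: a black bar 50 mm long (along its x), 16 mm thick (along its y), from 168 to 208 mm above the table, red line towards its -x end. Origin: on the axis, 155 mm above the table; z up. Under the wing a hub 40 mm and a steel plate 80 mm across, with 15 holes, turn along. The fixed aluminium ring round them has a red mark at home, black marks at the stops
- gear_mid (a point): loose grey gear, 60 mm across and 21 mm thick, lying flat on the table (bystander); its centre
- bearing_mid (a point): loose ball bearing, 52 mm across and 15 mm thick, lying flat on the table (bystander); its centre
- dowel_shaft_mid (a point): loose stepped steel shaft, 119 mm long and 25 mm thick, lying on the table (bystander); its centre

How it is judged:
On the way, in this order (a step that is already met when the one before it is completed fails the run):
1. the guard door is swung fully open (1.5 rad or more) while the knob is still at home (value of joint guard above 1.5 rad and value of joint index below 0.2 rad), for 0.2 s.
2. the knob passes the first stop in the grip of the fingers (value of joint index above 0.32 rad and contact force between the fingers and knob above 2 N).
3. the knob is held on the third stop (within 0.1 rad) (value of joint index between 1.157 and 1.357 rad and contact force between the fingers and knob above 5 N), for 0.3 s.
At the end, for the whole second after the job is handed in: the knob stands still on its third stop (1.257 rad, within 0.1), gripped by the fingers (contact force over 5 N, grasp point within 40 mm of the grip point), the guard door is still open (1.4 rad or more) and the gear, bearing and shaft lie within 30 mm of where they were (all of step 3 and velocity of joint index between -0.1 and 0.1 rad/s and distance between the grasp point and knob_grip below 0.04 m and value of joint guard above 1.4 rad and distance of each of gear_mid, bearing_mid, dowel_shaft_mid from where it was at the start of the episode below 0.03 m); the arm keeps its last pose, push and grip.
It fails at once if the knob is run on past the third stop towards the fourth (beyond 1.45 rad) (value of joint index above 1.45 rad).
It fails at once if the gear, the bearing or the shaft is moved by more than 30 mm (distance of any of gear_mid, bearing_mid, dowel_shaft_mid from where it was at the start of the episode above 0.03 m).
It also fails if it takes over 53 s, if anything falls off the work surface, if the arm or the gripper's body presses on something with over 40 N, if the wrist force passes 120 N, or if a joint passes its speed limit or range.

## Working session

There is one attempt and no reset: what is moved stays moved. The work goes in short steps, Python scripts to look and compute and a tool call to move; the robot and the scene stay as the last step left them, time stands still between calls to the robot, and variables do not carry over. Pictures are saved under pics/ and viewed, about 8 in all and at most 12, crops included, and the job is handed in when it is done.

Besides the shell and the picture viewer there is one more tool, called after "Call:" by a JSON object that holds its "fn" and its "kwargs", one argument or row to a line. send_rows: Moves the arm, as the interface text tells. Its arguments: {"type":"object","properties":{"plan":{"type":"array","items":{"type":"object","properties":{"linear":{"type":"array","items":{"type":"number"}},"delta_rot":{"type":"array","items":{"type":"number"}},"fingers":{"type":"number"}}}},"force":{"type":"number"}},"required":["plan"]}

```bash
mkdir -p pics
cat > h.py <<'E'
import numpy as np, cv2
from rig import manip
from scipy.spatial.transform import Rotation as R
def cam(n):
    c=manip.camera_info(n); return np.array(c['K'],float),np.array(c['rvec'],float),np.array(c['tvec'],float)
def proj(n,P):
    K,r,t=cam(n); return cv2.projectPoints(np.array(P,float).reshape(-1,1,3),r,t,K,None)[0].reshape(-1,2)
def unproj(n,px,z):
    K,r,t=cam(n); Rm=cv2.Rodrigues(r)[0]; c=-Rm.T@t.ravel()
    d=Rm.T@np.linalg.inv(K)@np.array([px[0],px[1],1.]); return c+d*(z-c[2])/d[2]
def save(n,f,img=None):
    im=manip.get_image(n) if img is None else img
    cv2.imwrite('pics/'+f,im[:,:,::-1]); return im
def st():
    s=manip.get_state(); q=s['ee_rot']; Rm=R.from_quat([q[1],q[2],q[3],q[0]]).as_matrix()
    print(round(s['clock'],2),'pos',np.round(s['position'],4),'F',np.round(s['contact_force'],1),'M',np.round(s['moment'],2),'w',round(s['width'],4),'q',np.round(s['qpos'],2))
    print('R',np.round(Rm,3).tolist()); return s,Rm
E
python3 - <<'E'
from h import *
st()
a=save('top','t0.png');b=save('side','s0.png')
for n in('top','side'):
    K,r,t=cam(n);Rm=cv2.Rodrigues(r)[0];print(n,'cam at',-Rm.T@t.ravel(),'fwd',Rm[2])
    for o in('guard_handle','knob','fixture','gear_mid','bearing_mid','dowel_shaft_mid'):
        d=manip.find_in(o,n); print(o,[(np.round(x['extent']),round(x['p'],2)) for x in d[:2]])
E
```

```text
0.0 pos [ 0.2104 -0.5346  0.2554] F [ 0.5 -0.3 -0.2] M [ 0.01 -0.01 -0.  ] w 0.0852 q [-1.32  0.28  1.51 -0.    1.36 -0.12]
R [[0.366, -0.931, -0.0], [-0.931, -0.366, 0.002], [-0.002, -0.0, -1.0]]
top cam at [ 0.3911164  -0.00316165  1.08855526] fwd [ 0.13469672  0.00155673 -0.99088565]
guard_handle [(array([212., 174., 299., 281.]), 0.62)]
knob []
fixture [(array([208., 174., 303., 281.]), 0.67), (array([208., 289., 235., 317.]), 0.51)]
gear_mid [(array([210., 289., 234., 316.]), 0.95)]
bearing_mid [(array([278., 287., 298., 308.]), 0.57)]
dowel_shaft_mid [(array([399., 265., 450., 285.]), 0.68), (array([208., 290., 230., 316.]), 0.23)]
side cam at [0.06056041 0.71299991 0.86795856] fwd [ 0.40376024 -0.64600646 -0.64780654]
guard_handle [(array([200., 165., 329., 290.]), 0.92)]
knob []
fixture [(array([201., 165., 328., 354.]), 0.94)]
gear_mid [(array([292., 379., 324., 411.]), 0.62)]
bearing_mid [(array([335., 315., 364., 341.]), 0.69), (array([199., 167., 329., 358.]), 0.56)]
dowel_shaft_mid [(array([402., 212., 420., 229.]), 0.58)]
```

```bash
python3 -c "
import cv2,numpy as np
a=cv2.imread('pics/t0.png');b=cv2.imread('pics/s0.png')
print(a.shape)"
```

```text
(480, 640, 3)
```

View pics/t0.png

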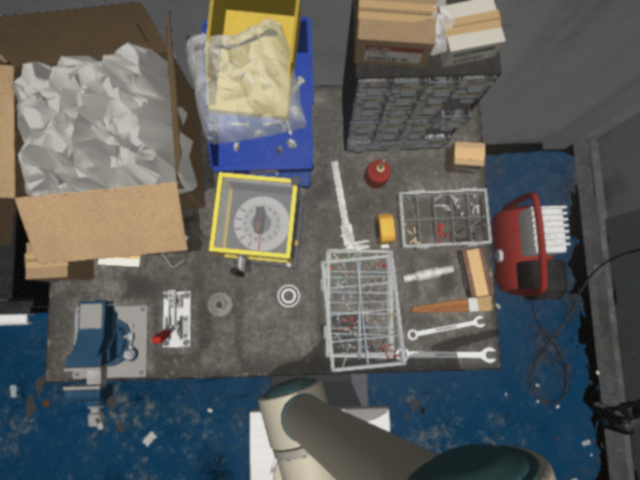

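View pics/s0.png

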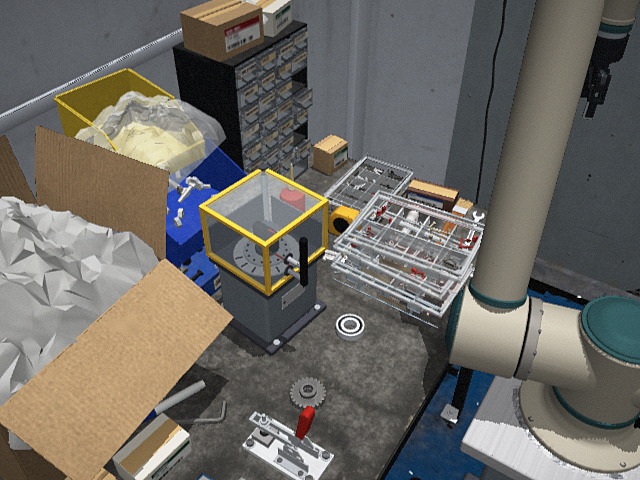

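The top view shows the fixture at around (255,215), with the handle near (238,265). The gear is at (220,303), the bearing at (288,295) and the shaft at (428,273). In the side view the handle bar runs from (303,238) to (303,285). I'll zoom in to measure.

Run:
```python
import cv2,numpy as np
a=cv2.imread('pics/t0.png')[165:290,200:315];b=cv2.imread('pics/s0.png')[155:365,190:350]
a=cv2.resize(a,None,fx=4.4,fy=4.4,interpolation=cv2.INTER_CUBIC)[:550];b=cv2.resize(b,None,fx=1.8,fy=2.6,interpolation=cv2.INTER_CUBIC)
H=550;c=np.zeros((H,a.shape[1]+b.shape[1],3),np.uint8);c[:a.shape[0],:a.shape[1]]=a;c[:b.shape[0],a.shape[1]:]=b[:H]
cv2.imwrite('pics/z0.png',c);print(c.shape,a.shape,b.shape)
```

```text
(550, 794, 3) (550, 506, 3) (546, 288, 3)
```

View pics/z0.png

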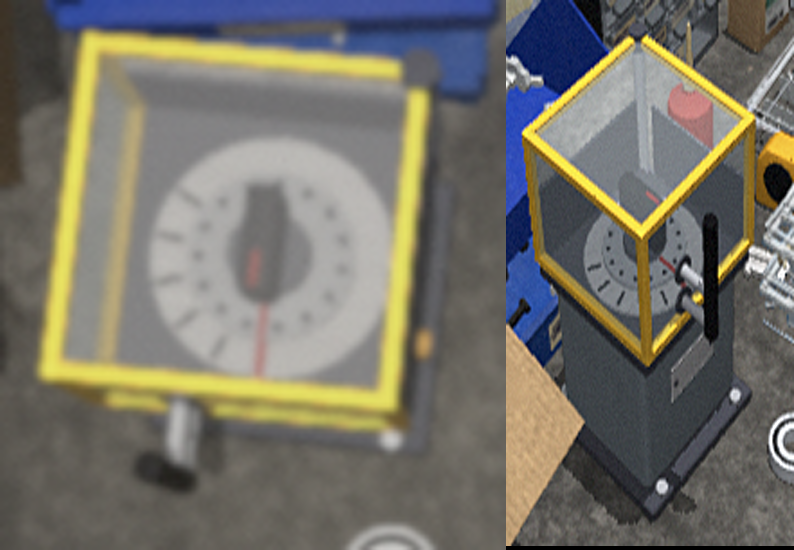

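```bash
cat > fit.py <<'E'
from h import *
from scipy.optimize import least_squares
T=lambda x,y:[200+x/4.4,165+y/4.4]
S=lambda x,y:[190+(x-506)/1.8,155+y/2.6]
def rot(a): return np.array([[np.cos(a),-np.sin(a)],[np.sin(a),np.cos(a)]])
def pts(p):
    x,y,yaw,g,h=p; F=lambda v:np.array([x,y])+rot(yaw)@np.array(v)
    H=F([h,-h]); D=lambda v:H+rot(yaw+g)@np.array(v)
    return F,H,D
obs=[('top',T(42,378),'D',(-.14,.14),.263),('top',T(85,33),'D',(0,.14),.263),('top',T(403,405),'D',(-.14,0),.263),
('top',T(421,70),'D',(0,0),.263),('top',T(270,258),'F',(0,0),.155),
('top',T(165,467),'D',(-.176,.095),.25),
('side',S(641,232),'D',(-.14,.14),.263),('side',S(525,133),'D',(0,.14),.263),('side',S(752,117),'D',(-.14,0),.263),
('side',S(710,216),'D',(-.176,.095),.263),('side',S(710,337),'D',(-.176,.095),.190),
('side',S(655,515),'F',(-.075,.075),.0),('side',S(750,388),'F',(-.075,-.075),.006)]
def res(p):
    F,H,D=pts(p); r=[]
    for n,px,k,v,z in obs:
        q=(F if k=='F' else D)(v); r+=list(proj(n,[[*q,z]])[0]-px)
    return np.array(r+[(p[4]-.07)*1000*.5])
if __name__=='__main__':
    s=least_squares(res,[.55,.13,0,.05,.07],loss='soft_l1'); print(np.round(s.x,4)); print(np.round(s.fun.reshape(-1)[:-1].reshape(-1,2),1).tolist())
    F,H,D=pts(s.x); print('hinge',H,'handle',D((-.176,.095)),'knob',F((0,0)))
    print('knob angle pts'); 
    for px in (T(265,185),T(262,295)): print(unproj('top',px,.208)[:2])
    for n,px,z in(('gear',(222,303),.02),('bear',(288,296),.015),('shaft',(428,273),.02)): print(n,unproj('top',px,z)[:2])
E
python3 fit.py
```

```text
[ 0.5572  0.1052 -0.1191  0.0016  0.0663]
[[1.0, -1.3], [0.1, 2.4], [-4.2, -0.7], [-1.1, 0.3], [0.7, -0.2], [-3.3, 1.0], [0.0, -1.0], [0.4, -0.7], [-1.8, -1.0], [-0.0, 0.1], [0.5, -11.6], [-0.1, 2.5], [1.1, 0.4]]
hinge [0.61523192 0.03141557] handle [0.45158298 0.14639393] knob [0.55724209 0.10517582]
knob angle pts
[0.58036228 0.10224783]
[0.53091445 0.1042518 ]
gear [0.39763932 0.21613959]
bear [0.40923954 0.06372344]
shaft [ 0.45253762 -0.26299928]
```

```bash
sed -i "s/('top',T(165,467),'D',(-.176,.095),.25)/('top',T(150,464),'D',(-.176,.095),.262)/; s/('side',S(710,337),'D',(-.176,.095),.190),//" fit.py; sed -i "s/('top',T(266,183)//; s/^obs=\[/obs=[('top',T(266,184),'F',(.025,0),.208),('top',T(258,298),'F',(-.025,0),.208),/" fit.py; python3 fit.py
python3 - <<'E'
from h import *
print(unproj('top',(200+259/4.4,165+378/4.4),.155),unproj('top',(200+264/4.4,165+305/4.4),.155))
E
```

```text
[ 0.5567  0.1049 -0.1162 -0.0016  0.0667]
[[-0.1, -0.4], [-0.9, -1.1], [1.2, -1.3], [0.4, 2.3], [-4.0, -0.7], [-0.8, 0.3], [0.9, -0.0], [-0.8, 1.2], [0.2, -1.2], [0.6, -0.8], [-1.7, -1.2], [0.1, -0.1], [0.4, 2.5], [1.4, 0.3]]
hinge [0.61521294 0.03094807] handle [0.45160518 0.14598502] knob [0.55671964 0.10490662]
knob angle pts
[0.58036228 0.10224783]
[0.53091445 0.1042518 ]
gear [0.39763932 0.21613959]
bear [0.40923954 0.06372344]
shaft [ 0.45253762 -0.26299928]
[0.5002944  0.11264203 0.155     ] [0.53456908 0.10984557 0.155     ]
```

Call:
{"fn": "send_rows", "kwargs": {
  "plan": [
    {"linear": [0,0,-0.027],"delta_rot": [0,0,7],"fingers": 0.085},
    {"linear": [0,0,-0.027],"delta_rot": [0,0,7],"fingers": 0.085},
    {"linear": [0,0,-0.027],"delta_rot": [0,0,7],"fingers": 0.085},
    {"linear": [0,0,-0.027],"delta_rot": [0,0,7],"fingers": 0.085}
  ],
  "force": 30
}}

```text
clock: 1.03
position: [0.2096, -0.5316, 0.3602]
ee_rot: [0.004, -0.661, 0.751, 0.008]
contact_force: [0.9, -0.3, 0.1]
width: 0.0848
```

```bash
cat >> h.py <<'E'
def to(P,yawdeg=None):
    s,Rm=st(); d=Rm.T@(np.array(P)-s['position']); print('lin',np.round(d,4),end=' ')
    if yawdeg is not None:
        th=np.radians(yawdeg); X=np.array([np.cos(th),np.sin(th),0]); Z=np.array([0,0,-1.]); G=np.stack([X,np.cross(Z,X),Z],1)
        print('rot',np.round(np.degrees(R.from_matrix(Rm.T@G).as_rotvec()),2))
E
python3 -c "
from h import *
to([.4516,.146,.36],-96.7)"
```

```text
1.03 pos [ 0.2096 -0.5316  0.3602] F [ 0.9 -0.3  0.1] M [0.01 0.06 0.  ] w 0.0848 q [-1.32  0.24  1.3   0.    1.62  0.38]
R [[-0.127, -0.992, -0.004], [-0.992, 0.127, 0.017], [-0.016, 0.007, -1.0]]
lin [-0.7028 -0.1538  0.0107] rot [ 0.37  0.95 -0.61]
```

Call:
{"fn": "send_rows", "kwargs": {
  "plan": [
    {"linear": [-0.035,-0.0077,0],"fingers": 0.085},
    {"linear": [-0.035,-0.0077,0],"fingers": 0.085},
    {"linear": [-0.035,-0.0077,0],"fingers": 0.085},
    {"linear": [-0.035,-0.0077,0],"fingers": 0.085},
    {"linear": [-0.035,-0.0077,0],"fingers": 0.085},
    {"linear": [-0.035,-0.0077,0],"fingers": 0.085},
    {"linear": [-0.035,-0.0077,0],"fingers": 0.085},
    {"linear": [-0.035,-0.0077,0],"fingers": 0.085},
    {"linear": [-0.035,-0.0077,0],"fingers": 0.085},
    {"linear": [-0.035,-0.0077,0],"fingers": 0.085},
    {"linear": [-0.035,-0.0077,0],"fingers": 0.085},
    {"linear": [-0.035,-0.0077,0],"fingers": 0.085}
  ]
}}

```text
$.plan[0]: bad value
```

```bash
python3 -c "
from h import *
to([.4516,.146,.36],-96.7)"
```

```text
1.03 pos [ 0.2096 -0.5316  0.3602] F [ 0.9 -0.3  0.1] M [0.01 0.06 0.  ] w 0.0848 q [-1.32  0.24  1.3   0.    1.62  0.38]
R [[-0.127, -0.992, -0.004], [-0.992, 0.127, 0.017], [-0.016, 0.007, -1.0]]
lin [-0.7028 -0.1538  0.0107] rot [ 0.37  0.95 -0.61]
```

All three fields are required in every row.

Call:
{"fn": "send_rows", "kwargs": {
  "plan": [
    {"linear": [-0.035,-0.0077,0],"delta_rot": [0.3,0.9,0],"fingers": 0.085},
    {"linear": [-0.035,-0.0077,0],"delta_rot": [0,0,0],"fingers": 0.085},
    {"linear": [-0.035,-0.0077,0],"delta_rot": [0,0,0],"fingers": 0.085},
    {"linear": [-0.035,-0.0077,0],"delta_rot": [0,0,0],"fingers": 0.085},
    {"linear": [-0.035,-0.0077,0],"delta_rot": [0,0,0],"fingers": 0.085},
    {"linear": [-0.035,-0.0077,0],"delta_rot": [0,0,0],"fingers": 0.085},
    {"linear": [-0.035,-0.0077,0],"delta_rot": [0,0,0],"fingers": 0.085},
    {"linear": [-0.035,-0.0077,0],"delta_rot": [0,0,0],"fingers": 0.085},
    {"linear": [-0.035,-0.0077,0],"delta_rot": [0,0,0],"fingers": 0.085},
    {"linear": [-0.035,-0.0077,0],"delta_rot": [0,0,0],"fingers": 0.085},
    {"linear": [-0.035,-0.0077,0],"delta_rot": [0,0,0],"fingers": 0.085},
    {"linear": [-0.035,-0.0077,0],"delta_rot": [0,0,0],"fingers": 0.085}
  ]
}}

```text
clock: 2.03
position: [0.3613, -0.1225, 0.3626]
ee_rot: [-0.004, -0.653, 0.757, -0.012]
contact_force: [1.0, -0.8, -0.3]
width: 0.0849
```

```bash
python3 -c "
from h import *
to([.4516,.146,.36],-96.7)"
```

```text
2.03 pos [ 0.3613 -0.1225  0.3626] F [ 1.  -0.8 -0.3] M [ 0.1  -0.04  0.  ] w 0.0849 q [-0.5  -0.08  1.66 -0.02  1.55  1.22]
R [[-0.148, -0.989, 0.009], [-0.989, 0.148, -0.023], [0.021, -0.012, -1.0]]
lin [-0.2789 -0.0497 -0.0027] rot [-0.69 -1.23 -1.79]
```

Call:
{"fn": "send_rows", "kwargs": {
  "plan": [
    {"linear": [-0.034,-0.006,0],"delta_rot": [-0.7,-1.2,-1.8],"fingers": 0.085},
    {"linear": [-0.034,-0.006,0],"delta_rot": [0,0,0],"fingers": 0.085},
    {"linear": [-0.034,-0.006,0],"delta_rot": [0,0,0],"fingers": 0.085},
    {"linear": [-0.034,-0.006,0],"delta_rot": [0,0,0],"fingers": 0.085},
    {"linear": [-0.034,-0.006,0],"delta_rot": [0,0,0],"fingers": 0.085},
    {"linear": [-0.034,-0.006,0],"delta_rot": [0,0,0],"fingers": 0.085},
    {"linear": [-0.034,-0.006,0],"delta_rot": [0,0,0],"fingers": 0.085},
    {"linear": [-0.02,-0.006,0],"delta_rot": [0,0,0],"fingers": 0.085},
    {"linear": [0,0,0],"delta_rot": [0,0,0],"fingers": 0.085}
  ]
}}

```text
clock: 2.78
position: [0.4412, 0.1481, 0.364]
ee_rot: [0.004, -0.668, 0.744, -0.002]
contact_force: [0.4, 0.3, -0.8]
width: 0.0855
```

Run:
```python
from h import *
to([.4516,.146,.36],-96.7)
save('wrist','w1.png')
K,r,t=cam('wrist');Rm=cv2.Rodrigues(r)[0];print('cam at',-Rm.T@t.ravel(),'fwd',Rm[2])
print(proj('wrist',[[.4516,.146,.262],[.5567,.1049,.208],[.6152,.0309,.263]]))
```

```text
2.78 pos [0.4412 0.1481 0.364 ] F [ 0.4  0.3 -0.8] M [-0.02  0.    0.02] w 0.0855 q [0.17 0.06 1.52 0.   1.56 1.85]
R [[-0.107, -0.994, 0.008], [-0.994, 0.107, 0.003], [-0.004, -0.008, -1.0]]
lin [ 0.001  -0.0105  0.0041] rot [-0.43  0.21  0.56]
cam at [0.51035907 0.13787499 0.48283657] fwd [-0.26825455  0.03132577 -0.96283861]
[[320.3282046  241.4448511 ]
 [360.68688886  80.91307415]
 [502.08566753 -75.2324011 ]]
```

View pics/w1.png

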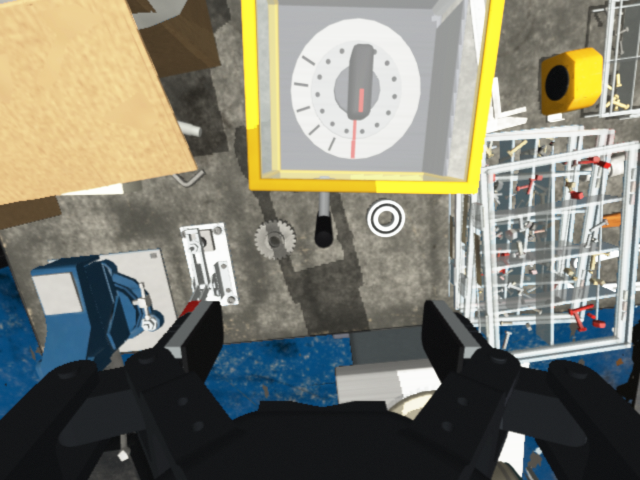

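The handle top shows at (323,240), against (320,241) predicted, and the knob centre at (361,82), against (361,81). The fit is good to about 1.5 mm. Descending onto the handle.

Call:
{"fn": "send_rows", "kwargs": {
  "plan": [
    {"linear": [0.002,-0.0105,0.01],"delta_rot": [-0.4,0.2,0.5],"fingers": 0.085},
    {"linear": [0,0,0],"delta_rot": [0,0,0],"fingers": 0.085},
    {"linear": [0,0,0.028],"delta_rot": [0,0,0],"fingers": 0.085},
    {"linear": [0,0,0.028],"delta_rot": [0,0,0],"fingers": 0.085},
    {"linear": [0,0,0.025],"delta_rot": [0,0,0],"fingers": 0.085},
    {"linear": [0,0,0.02],"delta_rot": [0,0,0],"fingers": 0.085},
    {"linear": [0,0,0],"delta_rot": [0,0,0],"fingers": 0.085}
  ]
}}

```text
clock: 3.42
position: [0.4522, 0.1347, 0.2494]
ee_rot: [-0.001, -0.661, 0.751, -0.003]
contact_force: [-0.5, -0.9, -0.1]
width: 0.0851
```

```bash
python3 -c "
from h import *
to([.4517,.1447,.248],-96.7)"
```

```text
3.42 pos [0.4522 0.1347 0.2494] F [-0.5 -0.9 -0.1] M [ 0.03 -0.   -0.02] w 0.0851 q [ 0.15  0.12  1.72 -0.01  1.29  1.85]
R [[-0.127, -0.992, 0.002], [-0.992, 0.127, -0.006], [0.005, -0.003, -1.0]]
lin [-0.0099  0.0017  0.0013] rot [-0.17 -0.31 -0.59]
```

Call:
{"fn": "send_rows", "kwargs": {
  "plan": [
    {"linear": [-0.01,0.0015,0.001],"delta_rot": [0,0,-0.5],"fingers": 0.085},
    {"linear": [0,0,0],"delta_rot": [0,0,0],"fingers": 0.06},
    {"linear": [0,0,0],"delta_rot": [0,0,0],"fingers": 0.03},
    {"linear": [0,0,0],"delta_rot": [0,0,0],"fingers": 0.008},
    {"linear": [0,0,0],"delta_rot": [0,0,0],"fingers": 0.008},
    {"linear": [0,0,0],"delta_rot": [0,0,0],"fingers": 0.008},
    {"linear": [0,0,0],"delta_rot": [0,0,0],"fingers": 0.008},
    {"linear": [0,0,0],"delta_rot": [0,0,0],"fingers": 0.008}
  ],
  "force": 20
}}

```text
clock: 4.08
position: [0.4545, 0.1434, 0.2536]
ee_rot: [0.002, -0.662, 0.749, -0.005]
contact_force: [1.0, -0.6, -5.2]
width: 0.0124
```

```bash
python3 -c "
from h import *
to([.4517,.1447,.248],-96.7)"
```

```text
4.08 pos [0.4545 0.1434 0.2536] F [ 1.  -0.6 -5.2] M [-0.03 -0.14  0.02] w 0.0124 q [ 0.16  0.12  1.71 -0.01  1.3   1.86]
R [[-0.123, -0.992, 0.01], [-0.992, 0.123, -0.005], [0.003, -0.01, -1.0]]
lin [-0.0009  0.003   0.0055] rot [-0.59 -0.19 -0.34]
```

```bash
cat > arc.py <<'E'
from h import *
H=np.array([.6152,.0309]); a0=np.arctan2(.1447-.0309,.4517-.6152); r=np.hypot(.1447-.0309,.4517-.6152)
def arc(step,n):
    s,Rm=st(); p=s['position'][:2]; v=p-H; g=np.arctan2(v[1],v[0])%(2*np.pi)-a0
    print('g',round(g,3),'r',np.hypot(*v),'r0',r)
    g1=g+np.radians(step*n)  # one n-step jump; per row
    P=[*(H+r*np.array([np.cos(a0+g+np.radians(step)),np.sin(a0+g+np.radians(step))])),.249]
    th=-96.7+np.degrees(g)+step
    to(P,th)
import sys
arc(float(sys.argv[1]),1)
E
python3 arc.py 5
```

```text
4.08 pos [0.4545 0.1434 0.2536] F [ 1.  -0.6 -5.2] M [-0.03 -0.14  0.02] w 0.0124 q [ 0.16  0.12  1.71 -0.01  1.3   1.86]
R [[-0.123, -0.992, 0.01], [-0.992, 0.123, -0.005], [0.003, -0.01, -1.0]]
g -0.003 r 0.1961593875076017 r0 0.19920514551587265
4.08 pos [0.4545 0.1434 0.2536] F [ 1.  -0.6 -5.2] M [-0.03 -0.14  0.02] w 0.0124 q [ 0.16  0.12  1.71 -0.01  1.3   1.86]
R [[-0.123, -0.992, 0.01], [-0.992, 0.123, -0.005], [0.003, -0.01, -1.0]]
lin [0.0142 0.0102 0.0045] rot [-0.58 -0.22 -5.17]
```

Call:
{"fn": "send_rows", "kwargs": {
  "plan": [
    {"linear": [0.0125,0.0062,0],"delta_rot": [0,0,-4],"fingers": 0.008},
    {"linear": [0.0125,0.0062,0],"delta_rot": [0,0,-4],"fingers": 0.008},
    {"linear": [0.0125,0.0062,0],"delta_rot": [0,0,-4],"fingers": 0.008},
    {"linear": [0.0125,0.0062,0],"delta_rot": [0,0,-4],"fingers": 0.008}
  ]
}}

```text
clock: 4.42
position: [0.4299, 0.0953, 0.2535]
ee_rot: [-0.003, 0.765, -0.644, 0.005]
contact_force: [1.6, -0.9, -1.6]
width: 0.0118
```

```bash
python3 arc.py 5
```

```text
4.42 pos [0.4299 0.0953 0.2535] F [ 1.6 -0.9 -1.6] M [-0.02 -0.2  -0.12] w 0.0118 q [ 0.06  0.07  1.78 -0.    1.28  1.46]
R [[0.17, -0.985, 0.012], [-0.985, -0.17, -0.002], [0.004, -0.012, -1.0]]
g 0.273 r 0.1962165152894059 r0 0.19920514551587265
4.42 pos [0.4299 0.0953 0.2535] F [ 1.6 -0.9 -1.6] M [-0.02 -0.2  -0.12] w 0.0118 q [ 0.06  0.07  1.78 -0.    1.28  1.46]
R [[0.17, -0.985, 0.012], [-0.985, -0.17, -0.002], [0.004, -0.012, -1.0]]
lin [0.0141 0.0104 0.0045] rot [-0.66 -0.23 -4.18]
```

Call:
{"fn": "send_rows", "kwargs": {
  "plan": [
    {"linear": [0.0152,0.008,0.002],"delta_rot": [-0.3,0,-5],"fingers": 0.008},
    {"linear": [0.0154,0.0076,0],"delta_rot": [0,0,-5],"fingers": 0.008},
    {"linear": [0.0154,0.0076,0],"delta_rot": [0,0,-5],"fingers": 0.008},
    {"linear": [0.0154,0.0076,0],"delta_rot": [0,0,-5],"fingers": 0.008},
    {"linear": [0.0154,0.0076,0],"delta_rot": [0,0,-5],"fingers": 0.008},
    {"linear": [0.0154,0.0076,0],"delta_rot": [0,0,-5],"fingers": 0.008},
    {"linear": [0.0154,0.0076,0],"delta_rot": [0,0,-5],"fingers": 0.008}
  ]
}}

```text
clock: 5.0
position: [0.4269, -0.025, 0.2536]
ee_rot: [-0.004, 0.929, -0.37, 0.006]
contact_force: [2.7, 0.9, -2.0]
width: 0.012
```

```bash
python3 arc.py 5
```

```text
5.0 pos [ 0.4269 -0.025   0.2536] F [ 2.7  0.9 -2. ] M [ 0.39 -0.2  -0.2 ] w 0.012 q [-0.23  0.05  1.8   0.01  1.28  0.53]
R [[0.726, -0.688, 0.013], [-0.688, -0.726, 0.003], [0.008, -0.011, -1.0]]
g 0.897 r 0.19637391696029277 r0 0.19920514551587265
5.0 pos [ 0.4269 -0.025   0.2536] F [ 2.7  0.9 -2. ] M [ 0.39 -0.2  -0.2 ] w 0.012 q [-0.23  0.05  1.8   0.01  1.28  0.53]
R [[0.726, -0.688, 0.013], [-0.688, -0.726, 0.003], [0.008, -0.011, -1.0]]
lin [0.014  0.0105 0.0046] rot [-0.62 -0.48 -3.12]
```

Call:
{"fn": "send_rows", "kwargs": {
  "plan": [
    {"linear": [0.0154,0.0076,0],"delta_rot": [0,0,-4.8],"fingers": 0.008},
    {"linear": [0.0154,0.0076,0],"delta_rot": [0,0,-4.8],"fingers": 0.008},
    {"linear": [0.0154,0.0076,0],"delta_rot": [0,0,-4.8],"fingers": 0.008},
    {"linear": [0.0154,0.0076,0],"delta_rot": [0,0,-4.8],"fingers": 0.008},
    {"linear": [0.0154,0.0076,0],"delta_rot": [0,0,-4.8],"fingers": 0.008},
    {"linear": [0.0154,0.0076,0],"delta_rot": [0,0,-4.8],"fingers": 0.008},
    {"linear": [0.0154,0.0076,0],"delta_rot": [0,0,-4.8],"fingers": 0.008}
  ]
}}

```text
clock: 5.58
position: [0.4947, -0.1247, 0.2536]
ee_rot: [-0.005, 0.997, -0.073, 0.005]
contact_force: [0.8, 2.5, 0.8]
width: 0.0123
```

```bash
python3 arc.py 5
```

```text
5.58 pos [ 0.4947 -0.1247  0.2536] F [0.8 2.5 0.8] M [ 0.39  0.15 -0.01] w 0.0123 q [-0.39  0.18  1.65  0.01  1.31 -0.25]
R [[0.989, -0.147, 0.01], [-0.147, -0.989, 0.01], [0.009, -0.011, -1.0]]
g 1.52 r 0.19685572606882842 r0 0.19920514551587265
5.58 pos [ 0.4947 -0.1247  0.2536] F [0.8 2.5 0.8] M [ 0.39  0.15 -0.01] w 0.0123 q [-0.39  0.18  1.65  0.01  1.31 -0.25]
R [[0.989, -0.147, 0.01], [-0.147, -0.989, 0.01], [0.009, -0.011, -1.0]]
lin [0.0143 0.0099 0.0046] rot [-0.63 -0.51 -3.81]
```

Call:
{"fn": "send_rows", "kwargs": {
  "plan": [
    {"linear": [0.0154,0.0076,0],"delta_rot": [0,0,-4.8],"fingers": 0.008},
    {"linear": [0.0045,0.0023,0],"delta_rot": [0,0,-1.5],"fingers": 0.008},
    {"linear": [0.001,0,0],"delta_rot": [0,0,0],"fingers": 0.008},
    {"linear": [0,0,0],"delta_rot": [0,0,0],"fingers": 0.008}
  ]
}}

```text
clock: 5.92
position: [0.512, -0.1368, 0.2536]
ee_rot: [-0.009, 1.0, -0.016, -0.001]
contact_force: [0.7, 0.3, -1.0]
width: 0.0121
```

```bash
python3 arc.py 5
```

```text
5.92 pos [ 0.512  -0.1368  0.2536] F [ 0.7  0.3 -1. ] M [ 0.   -0.31 -0.08] w 0.0121 q [-0.4   0.21  1.6   0.02  1.34 -0.37]
R [[1.0, -0.031, -0.002], [-0.031, -0.999, 0.018], [-0.003, -0.018, -1.0]]
g 1.627 r 0.1968784872226904 r0 0.19920514551587265
5.92 pos [ 0.512  -0.1368  0.2536] F [ 0.7  0.3 -1. ] M [ 0.   -0.31 -0.08] w 0.0121 q [-0.4   0.21  1.6   0.02  1.34 -0.37]
R [[1.0, -0.031, -0.002], [-0.031, -0.999, 0.018], [-0.003, -0.018, -1.0]]
lin [0.0143 0.0101 0.0044] rot [-1.01  0.13 -3.32]
```

Call:
{"fn": "send_rows", "kwargs": {
  "plan": [
    {"linear": [0,0,0],"delta_rot": [0,0,0],"fingers": 0.06},
    {"linear": [0,0,0],"delta_rot": [0,0,0],"fingers": 0.06},
    {"linear": [0,0,0],"delta_rot": [0,0,0],"fingers": 0.06},
    {"linear": [0,0,0],"delta_rot": [0,0,0],"fingers": 0.06},
    {"linear": [0,0,-0.02],"delta_rot": [0,0,0],"fingers": 0.06},
    {"linear": [0,0,-0.03],"delta_rot": [0,0,0],"fingers": 0.06},
    {"linear": [0,0,-0.03],"delta_rot": [0,0,-5],"fingers": 0.085},
    {"linear": [0,0,-0.03],"delta_rot": [0,0,-6.5],"fingers": 0.085},
    {"linear": [0,0,-0.02],"delta_rot": [0,0,-6.5],"fingers": 0.085},
    {"linear": [0,0,0],"delta_rot": [0,0,-6.5],"fingers": 0.085}
  ]
}}

```text
clock: 6.75
position: [0.5114, -0.1385, 0.3874]
ee_rot: [-0.009, 0.979, 0.206, -0.0]
contact_force: [-0.6, 0.1, 0.9]
width: 0.085
```

```bash
python3 -c "
from h import *
to([.53,.104,.38],83.3); save('side','s1.png')"
```

```text
6.75 pos [ 0.5114 -0.1385  0.3874] F [-0.6  0.1  0.9] M [-0.02  0.    0.  ] w 0.085 q [-0.4   0.17  1.34  0.01  1.65 -0.82]
R [[0.915, 0.403, -0.004], [0.403, -0.915, 0.017], [0.003, -0.017, -1.0]]
lin [ 0.1148 -0.2142  0.0114] rot [ -0.78  -0.68 -59.52]
```

View pics/s1.png

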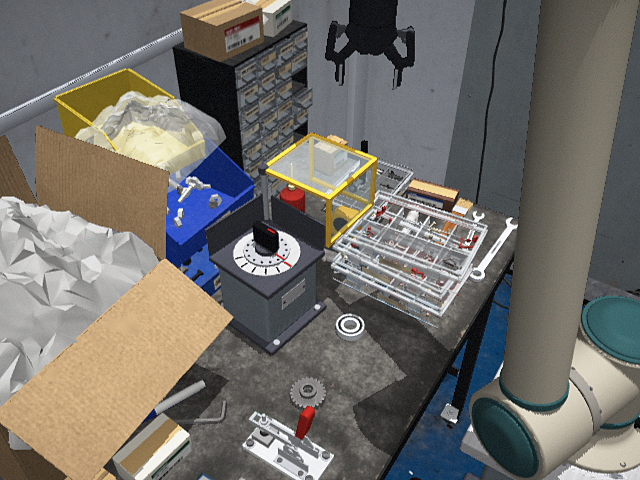

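The door stands open, the knob is clear at (265,237), and the handle has been released. Rotating the tool, then crossing to the knob.

Call:
{"fn": "send_rows", "kwargs": {
  "plan": [
    {"linear": [0,0,0],"delta_rot": [-0.7,-0.7,-7],"fingers": 0.085},
    {"linear": [0,0,0],"delta_rot": [0,0,-7],"fingers": 0.085},
    {"linear": [0,0,0],"delta_rot": [0,0,-7],"fingers": 0.085},
    {"linear": [0,0,0],"delta_rot": [0,0,-7],"fingers": 0.085},
    {"linear": [0,0,0],"delta_rot": [0,0,-7],"fingers": 0.085},
    {"linear": [0,0,0],"delta_rot": [0,0,-7],"fingers": 0.085},
    {"linear": [0,0,0],"delta_rot": [0,0,-7],"fingers": 0.085},
    {"linear": [0,0,0],"delta_rot": [0,0,-7],"fingers": 0.085},
    {"linear": [0,0,0],"delta_rot": [0,0,0],"fingers": 0.085}
  ]
}}

```text
clock: 7.55
position: [0.509, -0.137, 0.3816]
ee_rot: [-0.006, 0.762, 0.647, -0.005]
contact_force: [-0.0, -0.0, -0.3]
width: 0.0853
```

```bash
python3 -c "
from h import *
to([.5,.107,.38],83.3)"
```

```text
7.55 pos [ 0.509  -0.137   0.3816] F [-0.  -0.  -0.3] M [ 0.01 -0.08 -0.03] w 0.0853 q [-0.39  0.17  1.35 -0.    1.64 -1.8 ]
R [[0.162, 0.987, -0.016], [0.987, -0.162, 0.003], [0.0, -0.016, -1.0]]
lin [ 0.2394 -0.0483  0.0025] rot [-0.93 -0.05 -2.61]
```

Call:
{"fn": "send_rows", "kwargs": {
  "plan": [
    {"linear": [0.034,-0.0025,0],"delta_rot": [-0.9,0,-2.6],"fingers": 0.085},
    {"linear": [0.034,-0.0025,0],"delta_rot": [0,0,0],"fingers": 0.085},
    {"linear": [0.034,-0.0025,0],"delta_rot": [0,0,0],"fingers": 0.085},
    {"linear": [0.034,-0.0025,0],"delta_rot": [0,0,0],"fingers": 0.085},
    {"linear": [0.034,-0.0025,0],"delta_rot": [0,0,0],"fingers": 0.085},
    {"linear": [0.034,-0.0025,0],"delta_rot": [0,0,0],"fingers": 0.085},
    {"linear": [0.026,-0.0025,0],"delta_rot": [0,0,0],"fingers": 0.085},
    {"linear": [0,0,0],"delta_rot": [0,0,0],"fingers": 0.085},
    {"linear": [0,0,0],"delta_rot": [0,0,0],"fingers": 0.085}
  ]
}}

```text
clock: 8.3
position: [0.5229, 0.1013, 0.3748]
ee_rot: [-0.003, 0.763, 0.646, -0.003]
contact_force: [0.3, -0.8, 0.4]
width: 0.0851
```

Run:
```python
from h import *
to([.5567,.1049,.33],83.3)
im=save('wrist','w2.png')
print(proj('wrist',[[.5567,.1049,.208],[.5567-.025*np.cos(.116),.1049+.025*np.sin(.116),.208],[.5567+.025*np.cos(.116),.1049-.025*np.sin(.116),.208],[.6152,.0309,.263]]))
for o in ('knob','knob_grip'):
  for d in manip.masks_of(o,'wrist')[:1]:
    m=d['pixels'].astype(np.uint8); print(o,d['p'],np.round(d['extent']),cv2.minAreaRect(cv2.findNonZero(m)))
```

```text
8.3 pos [0.5229 0.1013 0.3748] F [ 0.3 -0.8  0.4] M [-0.02  0.02 -0.03] w 0.0851 q [ 0.06  0.17  1.36  0.    1.62 -1.34]
R [[0.166, 0.986, -0.007], [0.986, -0.166, 0.001], [-0.001, -0.007, -1.0]]
lin [0.0092 0.0331 0.0446] rot [-0.43  0.03 -2.85]
[[333.18144365 267.94413317]
 [332.0115224  240.92556101]
 [334.30053589 293.78884246]
 [254.68552494 374.52748221]]
knob 0.57 [294. 215. 372. 295.] ((333.5000305175781, 252.50003051757812), (74.95331573486328, 74.95331573486328), 45.0)
knob_grip 0.73 [  2. 183. 267. 390.] ((131.17738342285156, 293.28204345703125), (206.2272491455078, 262.2013244628906), 86.522216796875)
```

View pics/w2.png

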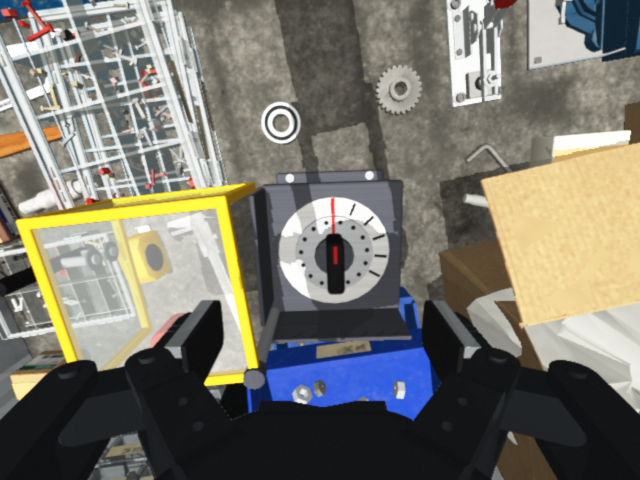

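The wing runs from (334,236) to (336,293) and the red line is on the home mark, within 1–2 mm and 1° of the fit. Aligning with narrower fingers.

Call:
{"fn": "send_rows", "kwargs": {
  "plan": [
    {"linear": [0.0092,0.0331,0.02],"delta_rot": [-0.4,0,-2.8],"fingers": 0.045},
    {"linear": [0,0,0.01],"delta_rot": [0,0,0],"fingers": 0.045},
    {"linear": [0,0,0],"delta_rot": [0,0,0],"fingers": 0.045},
    {"linear": [0,0,0],"delta_rot": [0,0,0],"fingers": 0.045}
  ]
}}

```text
clock: 8.78
position: [0.5588, 0.0977, 0.3442]
ee_rot: [0.001, 0.751, 0.66, -0.0]
contact_force: [-0.4, -0.1, 0.2]
width: 0.045
```

```bash
python3 -c "
from h import *
to([.5565,.1045,.203],83.3)"
```

```text
8.78 pos [0.5588 0.0977 0.3442] F [-0.4 -0.1  0.2] M [ 0.07 -0.01  0.02] w 0.045 q [ 0.05  0.23  1.36 -0.    1.56 -1.39]
R [[0.128, 0.992, 0.001], [0.992, -0.128, -0.003], [-0.003, 0.002, -1.0]]
lin [ 0.0068 -0.0034  0.1412] rot [ 0.09  0.15 -0.66]
```

Call:
{"fn": "send_rows", "kwargs": {
  "plan": [
    {"linear": [0.0068,-0.003,0.02],"delta_rot": [0,0,-0.6],"fingers": 0.045},
    {"linear": [0,0,0.03],"delta_rot": [0,0,0],"fingers": 0.045},
    {"linear": [0,0,0.03],"delta_rot": [0,0,0],"fingers": 0.045},
    {"linear": [0,0,0.01],"delta_rot": [0,0,0],"fingers": 0.045},
    {"linear": [0,0,0],"delta_rot": [0,0,0],"fingers": 0.045}
  ]
}}

```text
clock: 9.2
position: [0.5577, 0.0999, 0.2564]
ee_rot: [0.005, 0.751, 0.66, 0.003]
contact_force: [-0.6, -0.2, 0.4]
width: 0.0451
```

```bash
python3 -c "
from h import *
to([.5565,.1045,.203],83.3)"
```

```text
9.2 pos [0.5577 0.0999 0.2564] F [-0.6 -0.2  0.4] M [-0.05  0.01 -0.03] w 0.0451 q [ 0.06  0.26  1.53 -0.    1.34 -1.38]
R [[0.128, 0.992, 0.01], [0.992, -0.128, -0.004], [-0.002, 0.011, -1.0]]
lin [ 0.0045 -0.0023  0.0534] rot [ 0.61  0.14 -0.67]
```

Call:
{"fn": "send_rows", "kwargs": {
  "plan": [
    {"linear": [0.0055,-0.002,0],"delta_rot": [0.6,0.1,-1],"fingers": 0.045},
    {"linear": [0,0,0.015],"delta_rot": [0,0,0],"fingers": 0.045},
    {"linear": [0,0,0.02],"delta_rot": [0,0,0],"fingers": 0.045},
    {"linear": [0,0,0.014],"delta_rot": [0,0,0],"fingers": 0.045},
    {"linear": [0,0,0.002],"delta_rot": [0,0,0],"fingers": 0.045}
  ]
}}

```text
clock: 9.62
position: [0.5596, 0.1051, 0.2126]
ee_rot: [0.003, 0.746, 0.666, 0.005]
contact_force: [-0.5, -0.5, 0.7]
width: 0.0451
```

```bash
python3 -c "
from h import *
to([.5565,.1045,.203],83.3)"
```

```text
9.62 pos [0.5596 0.1051 0.2126] F [-0.5 -0.5  0.7] M [-0.01  0.02 -0.02] w 0.0451 q [ 0.06  0.29  1.6   0.    1.24 -1.4 ]
R [[0.112, 0.994, 0.012], [0.994, -0.112, 0.001], [0.003, 0.011, -1.0]]
lin [-0.0009 -0.0031  0.0096] rot [ 0.66 -0.15  0.25]
```

Call:
{"fn": "send_rows", "kwargs": {
  "plan": [
    {"linear": [-0.001,-0.003,0.007],"delta_rot": [0.6,0,0],"fingers": 0.045},
    {"linear": [0,0,0],"delta_rot": [0,0,0],"fingers": 0.045},
    {"linear": [0,0,0],"delta_rot": [0,0,0],"fingers": 0.03},
    {"linear": [0,0,0],"delta_rot": [0,0,0],"fingers": 0.02},
    {"linear": [0,0,0],"delta_rot": [0,0,0],"fingers": 0.005},
    {"linear": [0,0,0],"delta_rot": [0,0,0],"fingers": 0.005},
    {"linear": [0,0,0],"delta_rot": [0,0,0],"fingers": 0.005},
    {"linear": [0,0,0],"delta_rot": [0,0,0],"fingers": 0.005},
    {"linear": [0,0,0],"delta_rot": [0,0,0],"fingers": 0.005}
  ],
  "force": 60
}}

```text
clock: 10.37
position: [0.5588, 0.1065, 0.2103]
ee_rot: [-0.0, 0.746, 0.666, 0.005]
contact_force: [1.5, 0.6, -3.0]
width: 0.0149
```

```bash
python3 -c "
from h import *
to([.5565,.1045,.203],83.3)"
```

```text
10.37 pos [0.5588 0.1065 0.2103] F [ 1.5  0.6 -3. ] M [-0.21 -0.04 -0.07] w 0.0149 q [ 0.06  0.29  1.6   0.01  1.24 -1.4 ]
R [[0.112, 0.994, 0.007], [0.994, -0.112, 0.007], [0.007, 0.007, -1.0]]
lin [-0.0023 -0.0021  0.0073] rot [ 0.38 -0.43  0.26]
```

Call:
{"fn": "send_rows", "kwargs": {
  "plan": [
    {"linear": [0,0,0],"delta_rot": [0,0,4],"fingers": 0.005},
    {"linear": [0,0,0],"delta_rot": [0,0,4],"fingers": 0.005},
    {"linear": [0,0,0],"delta_rot": [0,0,4],"fingers": 0.005},
    {"linear": [0,0,0],"delta_rot": [0,0,4],"fingers": 0.005},
    {"linear": [0,0,0],"delta_rot": [0,0,4],"fingers": 0.005},
    {"linear": [0,0,0],"delta_rot": [0,0,4],"fingers": 0.005},
    {"linear": [0,0,0],"delta_rot": [0,0,0],"fingers": 0.005}
  ]
}}

```text
clock: 10.95
position: [0.5586, 0.106, 0.2103]
ee_rot: [-0.001, 0.872, 0.489, 0.004]
contact_force: [-0.0, 1.0, -2.9]
width: 0.0146
```

```bash
python3 -c "
from h import *
to([.5565,.1045,.203],83.57-72)"
```

```text
10.95 pos [0.5586 0.106  0.2103] F [-0.   1.  -2.9] M [-0.24 -0.04 -0.06] w 0.0146 q [ 0.06  0.29  1.6   0.    1.24 -0.96]
R [[0.522, 0.853, 0.006], [0.853, -0.522, 0.005], [0.008, 0.003, -1.0]]
lin [-0.0024 -0.001   0.0073] rot [-2.000e-02 -4.800e-01  4.697e+01]
```

Call:
{"fn": "send_rows", "kwargs": {
  "plan": [
    {"linear": [0,0,0],"delta_rot": [0,0,4],"fingers": 0.005},
    {"linear": [0,0,0],"delta_rot": [0,0,4],"fingers": 0.005},
    {"linear": [0,0,0],"delta_rot": [0,0,4],"fingers": 0.005},
    {"linear": [0,0,0],"delta_rot": [0,0,4],"fingers": 0.005},
    {"linear": [0,0,0],"delta_rot": [0,0,4],"fingers": 0.005},
    {"linear": [0,0,0],"delta_rot": [0,0,2.5],"fingers": 0.005},
    {"linear": [0,0,0],"delta_rot": [0,0,0],"fingers": 0.005}
  ]
}}

```text
clock: 11.53
position: [0.5582, 0.1056, 0.2103]
ee_rot: [-0.001, 0.952, 0.307, 0.003]
contact_force: [0.1, 1.1, -2.6]
width: 0.0147
```

```bash
python3 -c "
from h import *
to([.5565,.1045,.203],83.57-72)"
```

```text
11.53 pos [0.5582 0.1056 0.2103] F [ 0.1  1.1 -2.6] M [-0.21  0.06 -0.03] w 0.0147 q [ 0.06  0.29  1.6   0.    1.24 -0.56]
R [[0.811, 0.585, 0.005], [0.585, -0.811, 0.004], [0.006, 0.0, -1.0]]
lin [-0.0021 -0.0001  0.0073] rot [-0.08 -0.36 24.24]
```

On the second stop, 47.8° from home. Now the third, finishing gently.

Call:
{"fn": "send_rows", "kwargs": {
  "plan": [
    {"linear": [0,0,0],"delta_rot": [0,0,4],"fingers": 0.005},
    {"linear": [0,0,0],"delta_rot": [0,0,4],"fingers": 0.005},
    {"linear": [0,0,0],"delta_rot": [0,0,4],"fingers": 0.005},
    {"linear": [0,0,0],"delta_rot": [0,0,4],"fingers": 0.005},
    {"linear": [0,0,0],"delta_rot": [0,0,3],"fingers": 0.005},
    {"linear": [0,0,0],"delta_rot": [0,0,2],"fingers": 0.005},
    {"linear": [0,0,0],"delta_rot": [0,0,0],"fingers": 0.005},
    {"linear": [0,0,0],"delta_rot": [0,0,0],"fingers": 0.005}
  ]
}}

```text
clock: 12.2
position: [0.5578, 0.1055, 0.2103]
ee_rot: [-0.001, 0.991, 0.131, 0.002]
contact_force: [0.9, 1.5, -2.3]
width: 0.015
```

```bash
python3 -c "
from h import *
to([.5565,.1045,.203],83.57-72)"
```

```text
12.2 pos [0.5578 0.1055 0.2103] F [ 0.9  1.5 -2.3] M [-0.27  0.   -0.23] w 0.015 q [ 0.06  0.29  1.6   0.    1.25 -0.2 ]
R [[0.966, 0.26, 0.004], [0.26, -0.966, 0.003], [0.004, -0.002, -1.0]]
lin [-0.0015  0.0006  0.0073] rot [-0.13 -0.25  3.5 ]
```

Call:
{"fn": "send_rows", "kwargs": {
  "plan": [
    {"linear": [0,0,0],"delta_rot": [0,0,2],"fingers": 0.005},
    {"linear": [0,0,0],"delta_rot": [0,0,1.5],"fingers": 0.005},
    {"linear": [0,0,0],"delta_rot": [0,0,0],"fingers": 0.005},
    {"linear": [0,0,0],"delta_rot": [0,0,0],"fingers": 0.005},
    {"linear": [0,0,0],"delta_rot": [0,0,0],"fingers": 0.005}
  ]
}}

```text
clock: 12.62
position: [0.5577, 0.1054, 0.2103]
ee_rot: [-0.001, 0.995, 0.103, 0.002]
contact_force: [-0.3, 1.3, -2.5]
width: 0.015
```

Run:
```python
from h import *
to([.5565,.1045,.203],83.57-72)
a=save('wrist','w3.png');b=save('side','s2.png');t=save('top','t3.png')
z=lambda i,f:cv2.resize(i,None,fx=f,fy=f,interpolation=cv2.INTER_CUBIC)
q=np.zeros((600,800,3),np.uint8); q[:360,:400]=z(a[:360:,120:520],1.0); q[:360,400:]=z(b[120:300,200:400],2.0)
q[360:600,:400]=z(t[180:300,190:390],2); 
cv2.imwrite('pics/f.png',q[:,:,::-1])
```

```text
12.62 pos [0.5577 0.1054 0.2103] F [-0.3  1.3 -2.5] M [-0.24  0.08 -0.09] w 0.015 q [ 0.06  0.29  1.6   0.    1.25 -0.15]
R [[0.979, 0.206, 0.003], [0.206, -0.979, 0.003], [0.004, -0.002, -1.0]]
lin [-0.0014  0.0007  0.0073] rot [-0.14 -0.22  0.3 ]
```

View pics/f.png

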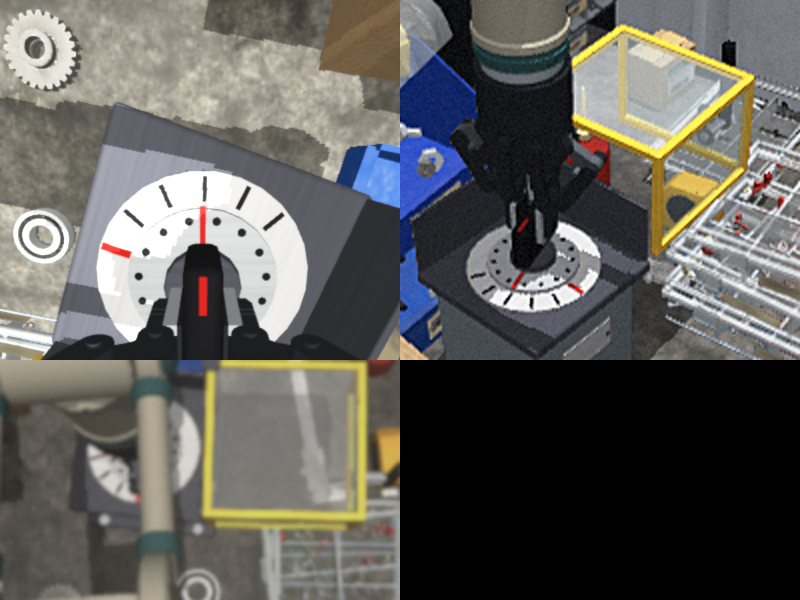

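The plate's red line at (203,220) points at the third black mark, (205,190). The marks run clockwise from the red home mark at (115,250). The jaws hold the wing, the door is open and the gear and bearing are undisturbed. Handing in.

```bash
python3 -c "
from h import *
st(); print(manip.sign_off())"
```

```text
12.77 pos [0.5577 0.1055 0.2103] F [-0.2  1.8 -2.7] M [-0.25  0.05 -0.07] w 0.015 q [ 0.06  0.29  1.6   0.    1.25 -0.15]
R [[0.979, 0.205, 0.003], [0.205, -0.979, 0.003], [0.004, -0.002, -1.0]]
the job is handed in; nothing more can be done
None
```

I swung the guard door open by its handle to about 1.63 rad, worked out from the tool's path, and released it. I then gripped the knob and turned it clockwise through the first and second stops to the third. I handed in at 12.8 s, still gripping the knob.

**Knob:** The tool had turned 71.7°, against 72° for the third stop. The twist on the wrist was back near its resting value, which fits a knob sitting on its stop. The red line on the plate pointed at the third black mark. The fingers were closed to 15 mm on the wing with the grip set to 60 N; the contact force itself was not measured.

**Door and loose parts:** The last pictures showed the door open. The gear and bearing looked undisturbed by eye. I did not look at the shaft again, but the arm never came near the table.

**Off target:** The grasp point sits about 10 mm above the nominal grip height, within the 40 mm allowed. No check failed or disagreed, and handing in reported no verdict.

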